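Close the board test jig and hold it shut on its pin

TASK

Get the circuit board ready for testing in the clamshell jig: first swing the retaining bar down over the board until it rests in its forked catch, then shut the jig's lid, which comes to rest slightly ajar on the sprung board. Take the pin with the tall narrow head out of its rest, push it through the hole in the lid into the hole of the lug below, and press down on the pin's head until the lid is fully shut. Finish still holding on to the pin and pressing so the lid stays fully shut on the test needles; leave the wide-headed spare pin and the other things on the bench where they are.

Things in the scene. Friction and masses are not known exactly. Their poses are not given: they have to be found in the camera images.
- jig: The test jig: grey base block 200 mm (its x) by 220 mm (its y) by 30 mm, fixed. This point: centre of its underside, with the jig's axes: x away from the robot, y to the robot's left (turned up to 0.25 rad), z up. On it, on springs, a green board, its top 58 mm above the bench, giving way 8 mm when the lid is fully shut. The lid's hinge line runs along x at y = +90 mm, 73 mm above the bench.
- bar (a joint): Angle (rad) of the steel retaining bar, 168 mm long, 12 wide, 8 thick: 0 = level in the forked catch at its far end (centre line 65 mm above the bench); grows as the free end lifts, stop at 1.55 (upright). It stays where it is left (friction 0.08 N m). It starts raised, leaning away from the robot, open to a push from the robot's side near its end, forward and down.
- bar_pivot (a point): The bar's pivot, on its centre line, at (-85, -30, 65) mm in the jig's axes. When down, the bar runs from here along the jig's +x.
- bar_tip (a point): Point on the bar's centre line 164 mm from the pivot, at its free end.
- lid (a joint): Angle (rad) of the lid: 0 = fully shut, 1.57 = upright, more = leaning to the jig's +y; stop at 1.95. Starts open, held by friction. Pushed from outside (+y) past 1.2 it sinks in about 3 s (damped) and rests about 0.07 ajar on the sprung board; the pin passes the holes even so. Pressing it fully shut takes about 7 N at the hole; let go, it rises again.
- lid_edge (a point): Middle of the lid's free edge, 190 mm from the hinge line, half-way through its thickness. The lid is a flat frame 140 mm along the hinge, 8 mm thick, with open windows; its solid free-edge strip (the tongue) is 50 mm wide.
- lid_hole (a point): Centre of the 12 mm hole through the tongue, on the lid's outer (upper when shut) face, 165 mm from the hinge line and mid-way along the edge. Shut, it lies 81 mm above the bench, right above the lug's hole.
- lug_hole (a point): Centre of the mouth of the 12 mm upright hole in the lug, the square aluminium post (34 mm) under the tongue; 73 mm above the bench and 43 mm deep.
- pin_grip (a point): Grip point of the locking pin, on its axis 28 mm above the underside of its head. The pin is steel, 90 g: a plain round head 24 mm in diameter and 46 mm tall, under it a round shank 10 mm in diameter and 45 mm long with a tapered foot. z points up along the pin. It stands in one of two 14 mm holes of the rest, its head on the rest's top.
- pin: The same pin; origin on its axis at the underside of the head.
- rest: Wooden rest for pins, 50 mm (its x) by 130 mm (its y) by 55 mm tall, fixed; origin at the centre of its underside. Its holes lie 35 mm either side of the middle along its y; one holds the pin, the other the spare, in either order.
- spare: Spare pin with a wide flat head, 40 mm in diameter and 10 mm tall, not to be used; origin at the underside of its head.
- meter: Hand multimeter lying on the bench, 150 x 75 x 35 mm, not to be moved; origin under its centre.
- driver: Screwdriver lying on the bench, 160 mm long, not to be moved.
- spool: Grey spool standing on the bench, 60 mm in diameter, 45 mm tall, not to be moved.
- tray: Open parts tray, 100 x 140 x 30 mm, not to be moved.
- breadboard: White breadboard lying on the bench, 55 x 165 mm and 14 mm tall, not to be moved.
Things that resemble listed ones, but are neither listed nor needed, are in the scene too. Leave any blue or red look-alike of the pin alone.

How it is judged:
By the outcome, as a careful person would: the job done as asked, in the order asked, and still so for the second after the job is handed in, while the arm keeps its last pose, push and grip.
It also fails if it takes over 64 s, if anything falls off the work surface, if the arm or the gripper's body presses on something with over 40 N, if the wrist force passes 120 N, or if a joint passes its speed limit or range.

ROBOT

A 6-joint arm with a two-finger parallel gripper is mounted at the origin on the work surface. World frame = base frame: x ahead of the robot, y to its left, z up, the work surface at z = 0. Lengths are in m, angles in rad, forces in N, time in s.
With the tool pointing down it reaches from about 0.325 to 0.775 m from the base axis. Payload 5.5 kg.
Tool frame: the origin (TCP) lies midway between the tips of the shut fingers; the grasp point (between the pads) lies 19 mm behind it; z points along the fingers, y is the line along which they close (so a half turn about z gives the same grasp; the last joint's range is limited). The gripper opens to 85 mm and grips with 20 to 120 N. Pads are 22 mm wide; open, the fingers measure 114 mm over their backs; the gripper's body (76 mm by 85 mm) begins 54 mm behind the grasp point. The pads swing forward as they close: fully open they stand 13 mm farther back than shut.
Start: joints at [1.288, 0.091, 1.231, -0, 1.82, -0.057], TCP at [0.134, 0.585, 0.203] pointing down, gripper open.
Joint ranges: [-2.87, 2.87], [-0.86, 2.18], [0.17, 2.46], [-1.51, 4.65], [0.06, 2.69], [-2.65, 2.65]. Speed limits (rad/s): [2.57, 2.57, 3.01, 3.14, 3.14, 3.14].

INTERFACE

Orientations are given as a unit quaternion [w, x, y, z].
In Python, from rig import move_ptp, line_to, set_joints, gripper_open, close, pause, ik, snapshot, calibration, PlanningError, sign_off, get_clock, get_joints, get_qvel, get_joint_efforts, get_eef_pos, get_tcp_rot, get_wrist_force, get_torque, get_grip_width, get_grasp_force gives the robot as it stands. The module is installed in compiled form; this text tells all that it offers. Calls block until the motion is done:
- move_ptp(position, orientation): joint-space move of the TCP to a pose.
- line_to(position, attitude=None, vel=0.15, guard=None): straight line of the TCP; attitude=None keeps the orientation; vel is the mean speed in m/s. With guard (N) it stops when the force on the tool has changed by that much, and returns True; else False.
- set_joints(angles): joint-space move.
- gripper_open() and close(force=None): open the fingers fully, or close them until they stop; force is the grip in N (None keeps the last).
- pause(seconds).
- ik(position, orientation): joint angles nearest the present ones, or None.
- snapshot(name): name is "side" or "top" or "wrist"; returns the picture (480x640x3 uint8, red, green, blue); there is no depth.
- calibration(name): a dict with "fx", "fy", "cx", "cy" (pixels), "xyz" and "orientation" of the camera in the world; the wrist camera has in their place "mount" (4x4, takes a point from camera to tool coordinates, whose origin is the TCP and whose axes are the flange's). Camera axes: x right, y down, z forward; pixel columns grow to the right and rows downward; lengths in m; the calibration is good to about 2 mm. A picture is of the moment at which its call begins: read the wrist's pose just before it. calibration takes no time and is no camera call.
A pose or a line that the arm cannot do raises PlanningError and nothing moves.
- sign_off(): hands the job in; it is judged then, once.
Readings, each from a call of its own:
- get_clock(): time.
- get_joints(): joint angles.
- get_qvel(): joint speeds.
- get_joint_efforts(): joint torques, N m.
- get_eef_pos(): TCP position.
- get_tcp_rot(): TCP orientation.
- get_wrist_force(): force on the tool from outside, world axes, zero at the start.
- get_torque(): the same for the moment, N m.
- get_grip_width(): finger opening in m.
- get_grasp_force(): force on a finger pad.
Only numpy, scipy, OpenCV 4.12 (cv2) and the standard library are available. Lean on these libraries where they do the work, as an engineer would, in place of code of your own. Each camera call takes 0.05 s, during which the arm holds its last target. There are 200 camera calls.

## Working session

There is one attempt and no reset: what is moved stays moved. The work goes in short steps, each a Python script; the robot and the scene stay as the last script left them, time stands still between calls to the robot, and variables do not carry over. Pictures are saved under pics/ and viewed, at most 10 in all, crops included, and the job is handed in when it is done.

```bash
mkdir -p pics; python3 - <<'E'
from rig import *
import cv2
for n in("top","side"):
    cv2.imwrite(f"pics/{n}0.png",snapshot(n)[:,:,::-1]); print(n,calibration(n))
print(calibration("wrist"),get_clock(),get_tcp_rot())
E
```

```text
top {'fx': 554.9012995373254, 'fy': 554.9012995373254, 'cx': 320.78756505052905, 'cy': 232.09783189755575, 'xyz': array([0.37167918, 0.00185697, 1.39451762]), 'orientation': array([-0.0463145 ,  0.71258312, -0.6991467 ,  0.0356952 ])}
side {'fx': 453.33121385629437, 'fy': 453.33121385629437, 'cx': 323.846628469664, 'cy': 240.5384035698263, 'xyz': array([ 0.30113348, -0.51172521,  0.77029535]), 'orientation': array([-0.3351477 ,  0.9154591 , -0.20958186,  0.07540617])}
{'fx': 424.9117317713461, 'fy': 424.9117317713461, 'cx': 312.95344117417886, 'cy': 234.96005893469203, 'mount': array([[-3.49924116e-04, -9.57945066e-01, -2.86951439e-01,
         7.33212675e-02],
       [ 9.99999845e-01, -2.10697744e-04, -5.16070584e-04,
         8.98029313e-05],
       [ 4.33907248e-04, -2.86951575e-01,  9.57944991e-01,
        -1.71500524e-01],
       [ 0.00000000e+00,  0.00000000e+00,  0.00000000e+00,
         1.00000000e+00]])} 0.1 [-1.47395010e-04  1.12646554e-01  9.93634726e-01 -8.73487469e-04]
```

View pics/top0.png

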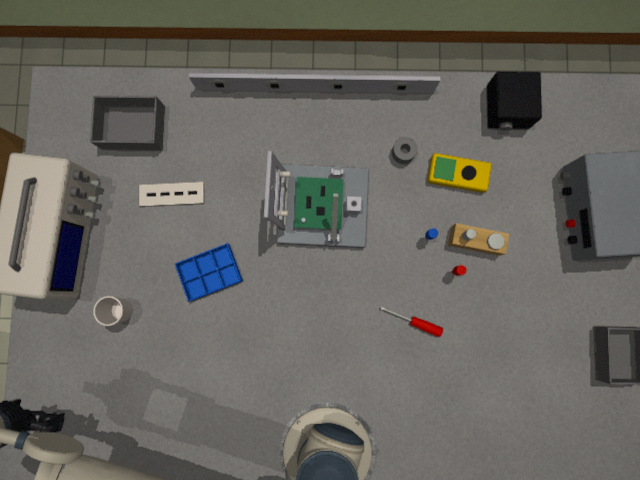

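View pics/side0.png

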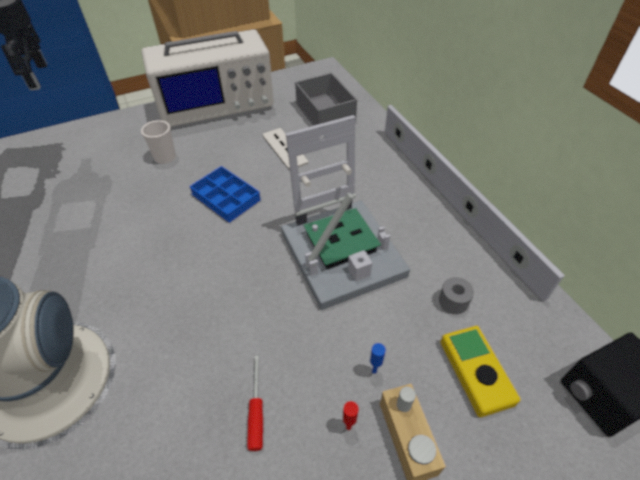

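The top view shows the jig around (320,205), with the lid upright at x≈270 and the bar at (336,220). In the rest are two pale pins, at (470,234) and (496,241). The blue (432,234) and red (460,270) ones are look-alikes. The narrow head at (470,234) fits the description, and the wide one at (496,241) is the spare. I'll confirm that in an enlarged crop.

```bash
cat > h.py <<'E'
from rig import *
import numpy as np, cv2
from scipy.spatial.transform import Rotation as R
def rot(q): return R.from_quat(q,scalar_first=True).as_matrix()
def cam(n):
    c=calibration(n)
    if n=="wrist":
        T=np.eye(4);T[:3,:3]=rot(get_tcp_rot());T[:3,3]=get_eef_pos();T=T@c["mount"];return c,T[:3,:3],T[:3,3]
    return c,rot(c["orientation"]),np.array(c["xyz"])
def ray(C,u,v,z):
    c,M,p=C; d=M@np.array([(u-c["cx"])/c["fx"],(v-c["cy"])/c["fy"],1]); return p+d*(z-p[2])/d[2]
def proj(C,P):
    c,M,p=C; q=M.T@(np.asarray(P)-p); return np.array([c["fx"]*q[0]/q[2]+c["cx"],c["fy"]*q[1]/q[2]+c["cy"]])
def quat(yaw,tilt=0,axis=(0,1,0)):
    # tool down, tool x along world yaw direction; then world rotation 'tilt' about axis
    M=R.from_rotvec(np.array(axis)*tilt)*R.from_euler('z',yaw)*R.from_euler('x',np.pi)
    return M.as_quat(scalar_first=True)
E
python3 - <<'E'
import cv2,numpy as np
t=cv2.imread("pics/top0.png")
a=cv2.resize(t[148:252,255:385],None,fx=4.5,fy=4.5,interpolation=cv2.INTER_CUBIC) #585x468
b=cv2.resize(t[220:260,425:515],None,fx=3.2,fy=3.2,interpolation=cv2.INTER_CUBIC) #288x128
s=cv2.imread("pics/side0.png")[380:480,370:450];s=cv2.resize(s,None,fx=2.5,fy=2.5,interpolation=cv2.INTER_CUBIC) #200x250
o=np.zeros((600,800,3),np.uint8);o[:468,:585]=a;o[470:598,:288]=b;o[:250,590:790]=s
for k in range(0,130,10): cv2.putText(o,str(255+k),(int(k*4.5),10),0,.35,(0,0,255));cv2.line(o,(int(k*4.5),0),(int(k*4.5),4),(0,0,255))
for k in range(0,104,10): cv2.putText(o,str(148+k),(0,int(k*4.5)+4),0,.35,(0,0,255))
cv2.imwrite("pics/crop.png",o)
E
```

```text
(no output)
```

View pics/crop.png

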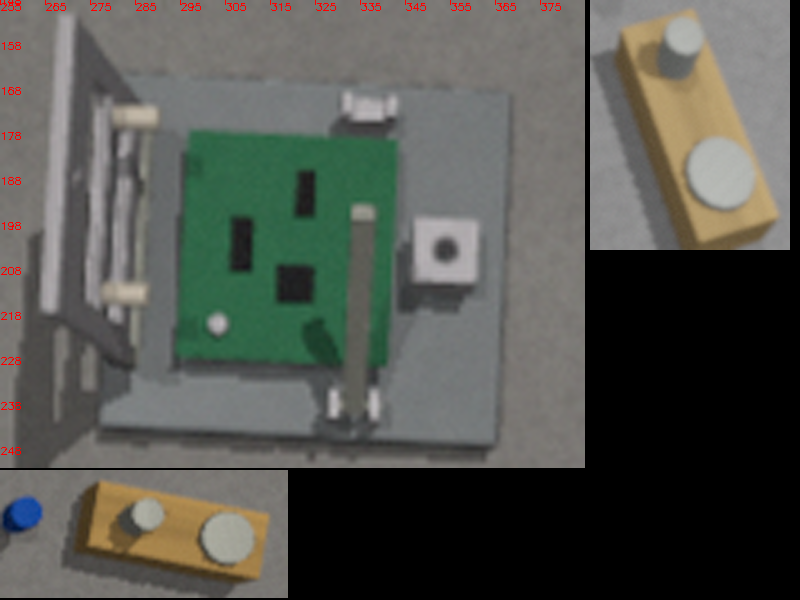

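The crop confirms it: the pin at (470,234) has the tall narrow head and (496,241) is the flat wide spare. The lug hole is at (354,203.6), the bar tip at (335.7,195.3), the pivot near (333.7,238), and the base corners at (368,168.4), (365,246.7) and (277,243.6).

```bash
python3 - <<'E'
from h import *
C=cam("top");f=lambda u,v,z:ray(C,u,v,z)
TR,BR,BL=f(367.9,168.4,.03),f(365,246.7,.03),f(277.2,243.6,.03)
lug=f(354.1,203.6,.073);piv=f(333.7,238,.065);fork=f(337.2,172,.065)
print("corners",TR,BR,BL,np.linalg.norm(TR-BR),np.linalg.norm(BR-BL));
ax=TR-BR;yaw=np.arctan2(ax[1],ax[0]);yl=BL-BR;print("yaw",yaw,np.arctan2(yl[1],yl[0])-np.pi/2)
cen=(TR+BL)/2; yaw=(yaw+np.arctan2(yl[1],yl[0])-np.pi/2)/2
M=rot(quat(yaw));M=R.from_euler('z',yaw).as_matrix()
print("cen",cen,"yaw",yaw)
for n,p in dict(lug=lug,piv=piv,fork=fork).items(): print(n,p,M.T@(p-cen))
# bar angle
for a in np.arange(.6,1.5,.1):
    print(round(a,1),proj(C,cen*[1,1,0]+M@np.array([-.085+.168*np.cos(a),-.030,.065+.168*np.sin(a)])))
for a in np.arange(1.4,1.96,.1):
    print("lid",round(a,1),[proj(C,cen*[1,1,0]+M@np.array([x,.09-.19*np.cos(a),.073+.19*np.sin(a)])).round(1) for x in(-.07,.07)])
r=[f(u,v,.055) for u,v in((456,225.3),(508.5,233.5))]
def pin(S,u,v,z): return ray(S,u,v,z)
S=cam("side")
print("pin top",f(471,231,.101),"side",ray(S,370+95/2.5,380+38/2.5,.101),"spare",f(496,241,.065),ray(S,370+130/2.5,380+173/2.5,.065))
for p in((0.,0.,0.),): pass
print("meter",f(460,173,.035),"spool",f(405,150,.045),"blue",f(432,234,.04),"red",f(460,270,.04),"drv",f(380,309,.01),f(440,330,.02))
print(get_eef_pos())
E
```

```text
corners [ 0.69341555 -0.09092489  0.03      ] [ 0.49629417 -0.08575563  0.03      ] [0.49995592 0.13117122 0.03      ] 0.19718914796052284 0.21695774570901502
yaw -0.026217733222437006 -0.016878507229509676
cen [0.59668573 0.02012316 0.03      ] yaw -0.0215481202259733
lug [ 0.59614804 -0.05564603  0.073     ] [ 0.00109499 -0.07576319  0.043     ]
piv [ 0.51273029 -0.00798285  0.065     ] [-0.08333037 -0.02990844  0.035     ]
fork [ 0.67494907 -0.01374864  0.065     ] [ 0.07897499 -0.03217764  0.035     ]
0.6 [336.46386451 173.55730914]
0.7 [336.37552573 176.68603922]
0.8 [336.25625883 180.55891917]
0.9 [336.10653933 185.15187004]
1.0 [335.92736262 190.42774316]
1.1 [335.72027024 196.33595001]
1.2 [335.48735904 202.81254817]
1.3 [335.23127035 209.78084091]
1.4 [334.95515736 217.15251906]
lid 1.4 [array([292.4, 219.9]), array([295.6, 153.8])]
lid 1.5 [array([283.2, 219.4]), array([286.5, 153.1])]
lid 1.6 [array([274., 219.]), array([277.4, 152.8])]
lid 1.7 [array([264.9, 218.8]), array([268.5, 152.6])]
lid 1.8 [array([256.1, 218.7]), array([259.8, 152.7])]
lid 1.9 [array([247.7, 218.7]), array([251.5, 153. ])]
pin top [ 0.53126858 -0.32842602  0.101     ] side [ 0.52688349 -0.3303219   0.101     ] spare [ 0.51264544 -0.39704668  0.065     ] [ 0.51389763 -0.39774368  0.065     ]
meter [ 0.68435023 -0.31966367  0.035     ] spool [ 0.73809097 -0.18156883  0.045     ] blue [ 0.52965838 -0.24873525  0.04      ] red [ 0.44284247 -0.31628527  0.04      ] drv [ 0.34444642 -0.12566409  0.01      ] [ 0.2968848  -0.27108932  0.02      ]
[0.13423682 0.58447521 0.20215891]
```

```bash
cat >> h.py <<'E'
YAW=-.0215; CEN=np.array([.5967,.0201,0]); J=R.from_euler('z',YAW).as_matrix()
def jw(x,y,z): return CEN+J@np.array([x,y,z])
Q=quat(YAW+np.pi/2)
E
python3 - <<'E'
from h import *
close(20)
def bp(a,r=.14,off=.004,w=.0145):
    return jw(-.085+r*np.cos(a)-off*np.sin(a)-w,-.030,.065+r*np.sin(a)+off*np.cos(a))
print([ik(p,Q) is not None for p in (bp(1.08,off=.03),bp(0))])
move_ptp(bp(1.08,off=.035)+[-.03,0,.06],Q); print(get_clock(),get_grip_width())
line_to(bp(1.08,off=.035)); f0=np.array(get_wrist_force())
for a in np.arange(1.0,.05,-.12): line_to(bp(a),vel=.12)
print(np.array(get_wrist_force())-f0)
print(line_to(bp(0)-[0,0,.008],vel=.04,guard=8),get_eef_pos(),np.array(get_wrist_force())-f0,get_clock())
line_to(np.array(get_eef_pos())+[0,0,.20],vel=.25)
move_ptp(jw(-.03,.19,.34),Q)
cv2.imwrite("pics/top1.png",snapshot("top")[:,:,::-1]);print(get_clock())
t=cv2.imread("pics/top1.png")[130:280,220:420];cv2.imwrite("pics/t1.png",cv2.resize(t,None,fx=4,fy=4,interpolation=cv2.INTER_CUBIC))
E
```

```text
[True, True]
3.35 0.0003308913454507551
[-0.53444131  0.54706975 -0.38964715]
False [ 0.63658623 -0.01076634  0.06113996] [-0.04057142 -0.1494307  -0.28924993] 7.4
9.3667
```

View pics/t1.png

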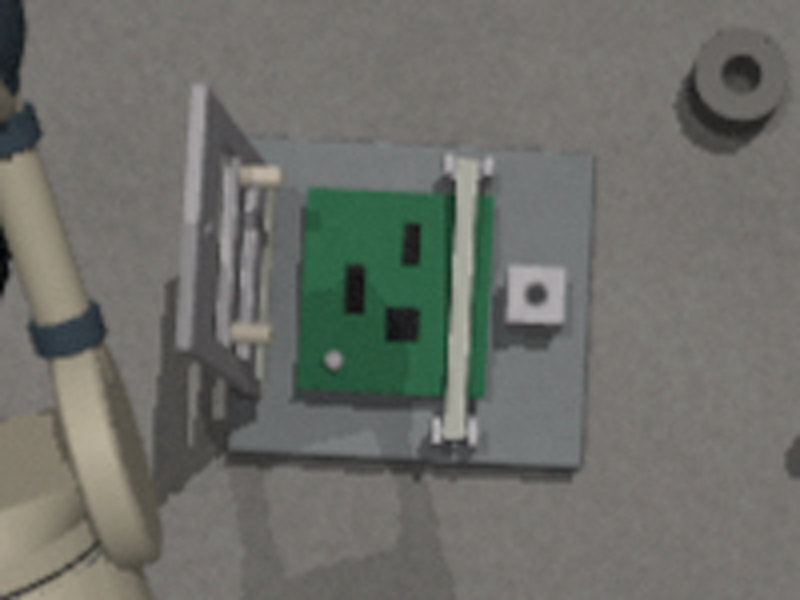

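The bar now lies between the fork arms, with its end near (465,160) in the crop. The press met no force, though, so I'll check its level in the side view.

```bash
python3 - <<'E'
from h import *
s=snapshot("side")[:,:,::-1]; S=cam("side")
x0,y0,k=270,180,5
o=cv2.resize(s[y0:y0+120,x0:x0+150],None,fx=k,fy=k,interpolation=cv2.INTER_CUBIC)
for a,c in((0,(0,0,255)),(.1,(255,0,0))):
    for r in(0,.05,.1,.14,.168):
        p=(proj(S,jw(-.085+r*np.cos(a),-.030,.069+r*np.sin(a)))-[x0,y0]+.5)*k
        cv2.circle(o,tuple(int(v) for v in p),3,c,-1)
cv2.imwrite("pics/s1.png",o)
E
```

```text
(no output)
```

View pics/s1.png

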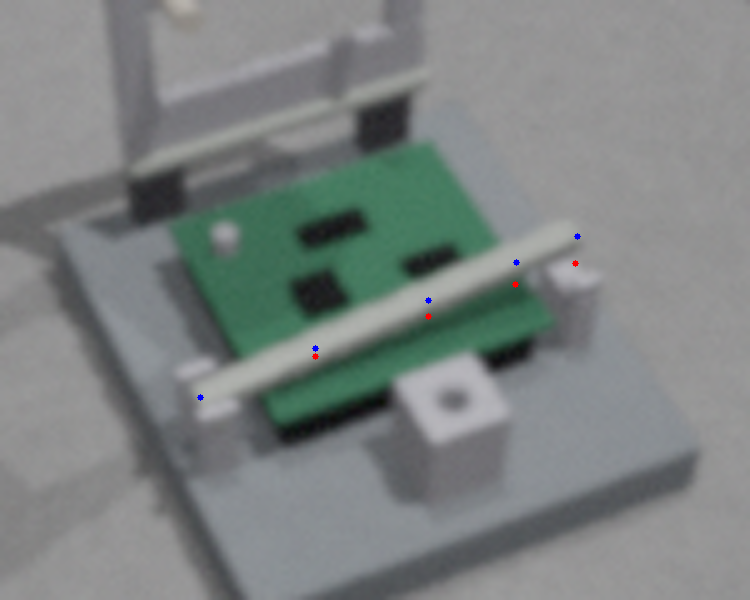

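The bar is still about 0.12 rad up: its end is near (570,235), against (575,263) when level. I'll press again with the fingers turned across the bar, and look while pressing.

```bash
python3 - <<'E'
from h import *
q=quat(YAW+np.pi)
move_ptp(jw(-.085+.128,-.030,.14),q); pause(.2)
f0=np.array(get_wrist_force())
P=jw(-.085+.128,-.030,0)
for z in (.10,.09,.08,.075,.071,.068,.065):
    g=line_to([P[0],P[1],z],vel=.05,guard=10); print(z,g,np.round(get_eef_pos(),4),np.round(np.array(get_wrist_force())-f0,2))
    if g: break
s=snapshot("side")[:,:,::-1];w=snapshot("wrist")[:,:,::-1]
o=np.hstack([cv2.resize(s[180:300,270:420],(500,400),interpolation=cv2.INTER_CUBIC),cv2.resize(w[200:480,170:450],(300,400))])
cv2.imwrite("pics/s2.png",o);print(get_clock())
E
```

```text
0.1 False [ 0.6393 -0.0108  0.1005] [ 1.06 -0.73 -0.59]
0.09 False [ 0.6387 -0.0108  0.0892] [ 0.85 -0.13 -0.23]
0.08 False [ 0.6386 -0.0108  0.0792] [ 0.94 -0.43  0.03]
0.075 False [ 0.6388 -0.0108  0.0745] [ 0.39 -0.19 -0.51]
0.071 False [ 0.6388 -0.0108  0.0706] [-0.05 -0.08 -0.74]
0.068 False [ 0.6389 -0.0108  0.0677] [ 0.89 -0.88 -1.18]
0.065 False [ 0.6389 -0.0108  0.0646] [ 0.11 -1.64  0.03]
14.0583
```

View pics/s2.png

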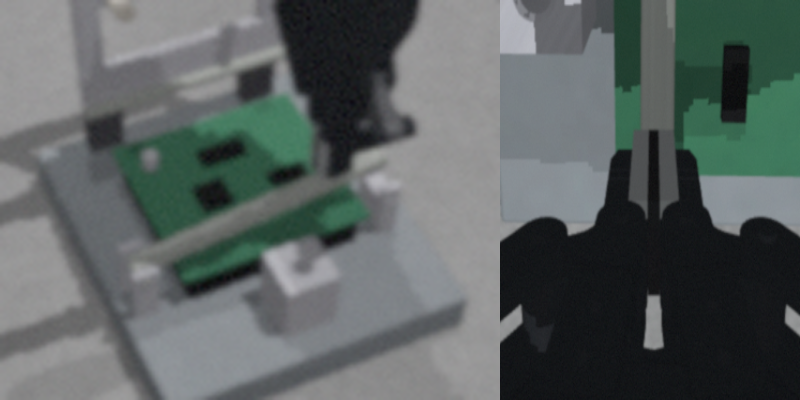

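The fingers are on top of the bar, so it still needs to go a little lower.

```bash
python3 - <<'E'
from h import *
P=np.array(get_eef_pos())
f0=np.array(get_wrist_force())
for z in np.arange(.062,.036,-.003):
    g=line_to([P[0],P[1],z],vel=.05,guard=8); print(z.round(3),g,np.round(get_eef_pos(),4),np.round(np.array(get_wrist_force())-f0,2))
    if g: break
s=snapshot("side")[:,:,::-1]; S=cam("side")
x0,y0,k=270,180,5
o=cv2.resize(s[y0:y0+120,x0:x0+150],None,fx=k,fy=k,interpolation=cv2.INTER_CUBIC)
for r in(0,.05,.1,.14,.168):
        p=(proj(S,jw(-.085+r,-.030,.069))-[x0,y0]+.5)*k
        cv2.circle(o,tuple(int(v) for v in p),3,(0,0,255),-1)
cv2.imwrite("pics/s3.png",o);print(get_clock())
E
```

```text
0.062 False [ 0.6388 -0.0108  0.0616] [ 0.81 -0.07 -1.17]
0.059 False [ 0.6389 -0.0108  0.0587] [ 0.32 -0.35 -1.09]
0.056 False [ 0.6389 -0.0108  0.0557] [ 1.02  0.05 -0.22]
0.053 False [ 0.6389 -0.0108  0.0526] [-0.22  0.52  0.36]
0.05 False [ 0.6388 -0.0108  0.0496] [ 1.44 -0.32 -0.8 ]
0.047 False [ 0.6389 -0.0108  0.0467] [ 1.01 -0.53 -0.56]
0.044 False [ 0.6388 -0.0108  0.0436] [ 0.19  0.08 -0.86]
0.041 False [ 0.639  -0.0108  0.041 ] [0.84 0.27 0.12]
0.038 False [ 0.6392 -0.0108  0.0406] [-5.23  0.28 10.53]
16.3583
```

View pics/s3.png

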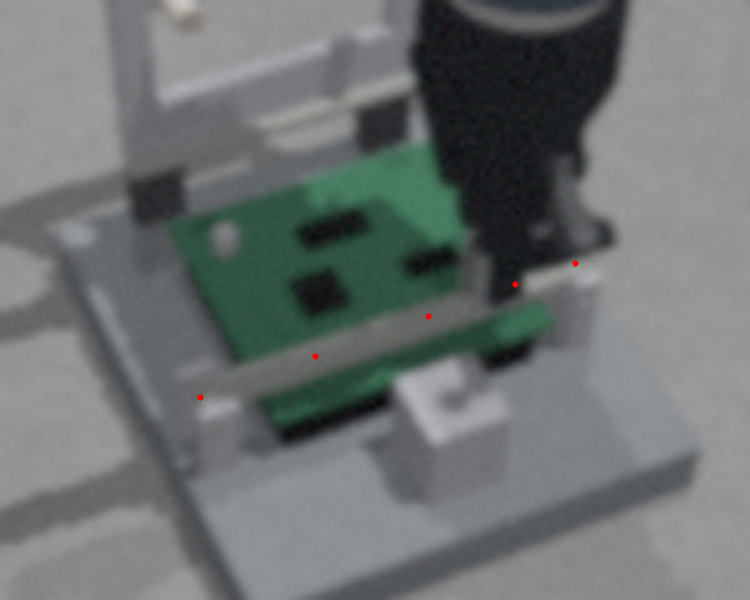

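The bar is level in the fork, with 10 N contact. Contact came at a reported TCP z of 0.041 against a bar top at 0.069, so the effective tip lies about 28 mm above the reported TCP. I'll allow for that. Next: push the lid shut, then go above the pin and look.

```bash
cat > lid.py <<'E'
from h import *
P=np.array(get_eef_pos())
line_to(P+[0,0,.22],vel=.3)
C=cam("wrist"); w0=snapshot("wrist")[:,:,::-1].copy()
for n,p in dict(lug=(0,-.075,.073),tip=(.083,-.03,.069),c1=(.1,-.11,.03),c2=(-.1,-.11,.03)).items():
    u=proj(C,jw(*p)); cv2.circle(w0,tuple(int(v) for v in u),4,(0,0,255),1)
move_ptp(jw(-.03,.20,.32),Q)
line_to(jw(-.03,.20,.205),vel=.25)
f0=np.array(get_wrist_force())
print(line_to(jw(-.03,.0,.205),vel=.12,guard=30),get_eef_pos(),np.array(get_wrist_force())-f0,get_clock())
line_to(np.array(get_eef_pos())+[0,0,.12],vel=.3)
gripper_open()
q=quat(np.pi/2-.236)
move_ptp([.529,-.329,.24],q); pause(.2)
print(get_eef_pos(),get_clock())
C=cam("wrist"); w=snapshot("wrist")[:,:,::-1].copy()
s=snapshot("side")[:,:,::-1];cv2.imwrite("pics/w_raw.png",w);cv2.imwrite("pics/w0_raw.png",w0)
for z in(.101,):
    u=proj(C,[.529,-.329,z]);print(u);cv2.circle(w,tuple(int(v) for v in u),4,(0,0,255),1)
o=np.zeros((600,800,3),np.uint8);o[:300,:400]=cv2.resize(w0,(400,300));o[300:,:400]=cv2.resize(w,(400,300))
o[:400,400:]=cv2.resize(s[170:310,260:400],(400,400),interpolation=cv2.INTER_CUBIC)
cv2.imwrite("pics/s4.png",o)
E
python3 lid.py
```

```text
False [0.5667276  0.02129221 0.20495452] [-0.42678812  0.1361835  -0.58729963] 21.4333
[ 0.52967178 -0.3279247   0.24062184] 24.325
[312.64295174 210.69427438]
```

View pics/s4.png

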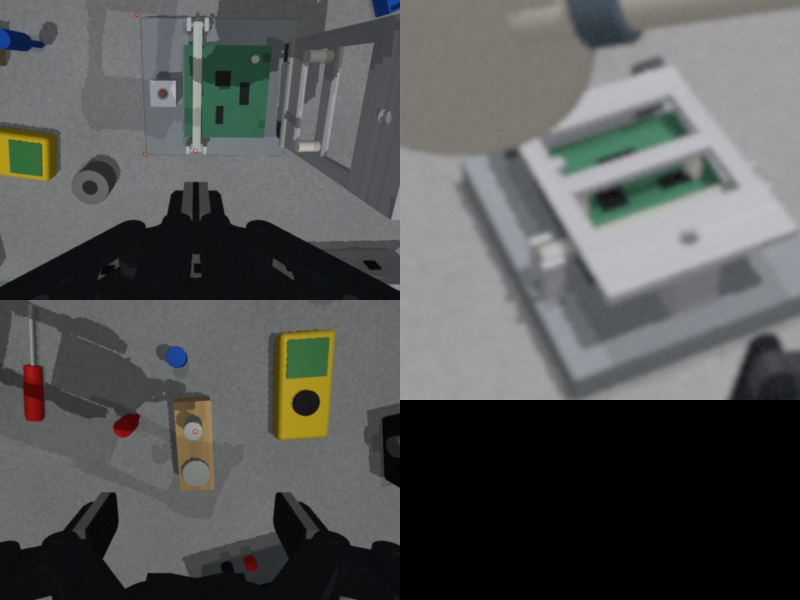

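The lid is down, resting slightly ajar, with its hole at (690,238) in the right panel. The wrist projections match the lug, so the TCP pose reading is good and the fingers really end about 28 mm short of the stated TCP. The pin head at (194,431) matches the prediction, with the spare below it at (196,473). I'll refine the centre by code and grasp.

```bash
cat > grasp.py <<'E'
from h import *
w=cv2.imread("pics/w_raw.png"); C=cam("wrist")
x0,y0=285,185; c=cv2.resize(w[y0:y0+50,x0:x0+50],None,fx=4,fy=4,interpolation=cv2.INTER_CUBIC)
hsv=cv2.cvtColor(c,cv2.COLOR_BGR2HSV); m=((hsv[...,1]<50)&(hsv[...,2]>135)).astype(np.uint8)
n,l,st,ce=cv2.connectedComponentsWithStats(m)
for i in range(1,n):
    if st[i,4]>300: print(st[i],ce[i]/4+[x0,y0], ray(C,*(ce[i]/4+[x0,y0]),.101).round(4))
E
python3 grasp.py
```

```text
[  39   44  116  111 9895] [309.13650834 209.74211723] [ 0.5264 -0.3279  0.101 ]
```

```bash
cat > g2.py <<'E'
from h import *
q=quat(np.pi/2-.236); p=np.array([.5264,-.328,0])
line_to(p+[0,0,.13],q,vel=.25)
print(line_to(p+[0,0,.042],vel=.12,guard=8),get_eef_pos())
close(110); print("w",get_grip_width(),get_grasp_force())
line_to(p+[0,0,.17],vel=.2); print("w",get_grip_width(),get_grasp_force(),get_wrist_force(),get_clock())
# look at the lid hole with insertion attitude
h=jw(0,-.075,0)
move_ptp(h+[0,-.11,.22],Q); pause(.2)
C=cam("wrist"); w=snapshot("wrist")[:,:,::-1].copy(); cv2.imwrite("pics/hole_raw.png",w)
print(get_eef_pos(),get_clock()); a=.07
u=proj(C,jw(0,.09-.165*np.cos(a)+.008*np.sin(a),.073+.165*np.sin(a)+.008)); print(u)
cv2.circle(w,tuple(int(v) for v in u),3,(0,0,255),1)
ui,vi=u.astype(int); k=w[vi-50:vi+50,ui-66:ui+67]
cv2.imwrite("pics/s5.png",np.vstack([cv2.resize(w,(400,300)),cv2.resize(k,(400,300),interpolation=cv2.INTER_CUBIC)]))
E
python3 g2.py
```

```text
False [ 0.52700934 -0.32840958  0.04330781]
w 0.02106545397169718 107.69127130508423
w 0.021335623595615513 107.93761968612671 [-0.43945179  0.35150517 -1.93113569] 27.3
[ 0.59447644 -0.16637906  0.2192264 ] 28.3167
[310.60431858  43.66644042]Traceback (most recent call last):
  File "g2.py", line 15, in <module>
    cv2.imwrite("pics/s5.png",np.vstack([cv2.resize(w,(400,300)),cv2.resize(k,(400,300),interpolation=cv2.INTER_CUBIC)]))
                                                                 ~~~~~~~~~~^^^^^^^^^^^^^^^^^^^^^^^^^^^^^^^^^^^^^^^^^^^
cv2.error: OpenCV(4.12.0) /io/opencv/modules/imgproc/src/resize.cpp:4208: error: (-215:Assertion failed) !ssize.empty() in function 'resize'
```

```bash
python3 - <<'E'
import cv2,numpy as np
w=cv2.imread("pics/hole_raw.png"); k=w[0:110,245:385].copy(); k=cv2.resize(k,None,fx=5,fy=5,interpolation=cv2.INTER_CUBIC)
b=cv2.resize(w,(400,300))
o=np.zeros((600,800,3),np.uint8);o[:550,:700]=k
o[330:600,440:800]=cv2.resize(w,(360,270))
cv2.circle(o,(int((310.6-245)*5),int(43.67*5)),3,(0,0,255),1)
cv2.imwrite("pics/s5.png",o)
E
```

```text
(no output)
```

View pics/s5.png

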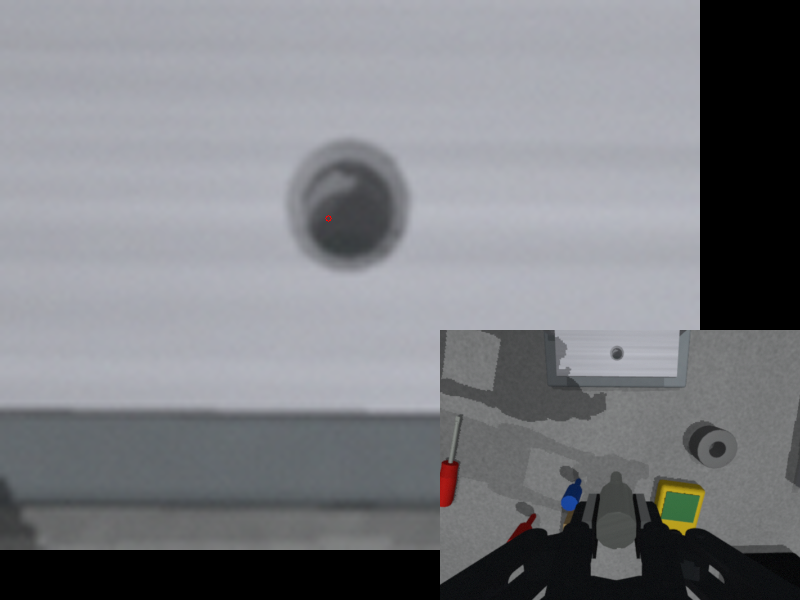

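The hole rim is centred at crop (349,205), i.e. pixel (314.8,41). In the inset the pin is held upright and centred at u≈313. Now align and insert.

```bash
cat > ins.py <<'E'
from h import *
C=cam("wrist"); h=ray(C,314.8,41,.0925); print("hole",h,"model",jw(0,-.0745,.0925))
t=h+[0,-.0004,0]
move_ptp([t[0],t[1],.16],Q); pause(.3)
e=np.array(get_eef_pos()); print("err",(e-t)[:2]); 
cmd=t-(e-t)*[1,1,0]
line_to([*cmd[:2],.135],vel=.1); pause(.3); print("err",(np.array(get_eef_pos())-t)[:2]); f0=np.array(get_wrist_force())
g=line_to([*cmd[:2],.082],vel=.04,guard=5); pause(.1)
print(g,get_eef_pos(),np.array(get_wrist_force())-f0,get_grip_width(),get_clock())
E
python3 ins.py
```

```text
hole [ 0.59799589 -0.05217846  0.0925    ] model [ 0.59509837 -0.05438278  0.0925    ]
err [ 0.00030744 -0.00106426]
err [-2.81036483e-06  1.04186832e-03]
True [ 0.59729309 -0.05280427  0.08587692] [ 3.17678959 -0.23958442 -0.64054362] 0.02133823725601377 31.0833
```

The pin is 20 mm into the lug, with a mild sideways force. I'll ease it over and press on.

```bash
cat > press.py <<'E'
from h import *
e=np.array(get_eef_pos()); xy=e[:2]+[.0008,0]; z=e[2]
for i in range(16):
    z-=.0015
    line_to([*xy,z],vel=.03,guard=15); pause(.1)
    f=np.array(get_wrist_force()); e=np.array(get_eef_pos())
    print(round(z,4),e.round(4),f.round(1))
    xy=xy+np.clip(f[:2]*1e-4,-4e-4,4e-4)
    if f[2]>16: break
print(get_clock(),get_grip_width())
E
python3 press.py
```

```text
0.0844 [ 0.5978 -0.0527  0.0839] [ 1.  -1.  -2.3]
0.0829 [ 0.598  -0.0528  0.0827] [-0.2 -1.4 -2.1]
0.0814 [ 0.5981 -0.0529  0.0813] [ 0.1 -0.1 -1.2]
0.0799 [ 0.5982 -0.053   0.0798] [ 0.1 -0.2 -0.9]
0.0784 [ 0.5983 -0.0531  0.0785] [-0.5 -1.5 -0.6]
0.0769 [ 0.5983 -0.0532  0.077 ] [0.3 0.1 0.3]
0.0754 [ 0.5983 -0.0533  0.0755] [ 0.5 -0.4  1.2]
0.0739 [ 0.5983 -0.0534  0.0739] [ 0.3 -1.4  2.1]
0.0724 [ 0.5983 -0.0535  0.0724] [ 0.4 -0.7  3. ]
0.0709 [ 0.5983 -0.0536  0.0709] [ 0.1 -2.1  3.2]
0.0694 [ 0.5983 -0.0537  0.0696] [-1.4 -1.5  4.7]
0.0679 [ 0.5983 -0.0538  0.0686] [-1.5 -2.3  7.2]
0.0664 [ 0.5984 -0.0538  0.0685] [-4.5 -0.  12.2]
0.0649 [ 0.5985 -0.0539  0.0685] [-5.2 -0.6 16.5]
35.9833 0.02155885926133533
```

The force rose along the spring and then hit a hard stop at z 0.0685 (expected 0.069). I'll check that it holds.

```bash
python3 - <<'E'
from h import *
pause(1); print(get_eef_pos(),get_wrist_force(),get_grasp_force())
s=snapshot("side")[:,:,::-1].copy(); S=cam("side")
x0,y0,k=260,170,4
o=cv2.resize(s[y0:y0+150,x0:x0+200],None,fx=k,fy=k,interpolation=cv2.INTER_CUBIC)
dx=np.array([.002,.001,0])
for a,c in((0,(0,0,255)),(.07,(255,0,0))):
    for x in(-.07,.07):
        p=(proj(S,dx+jw(x,.09-.19*np.cos(a)+.008*np.sin(a),.073+.19*np.sin(a)+.008))-[x0,y0]+.5)*k
        cv2.circle(o,tuple(int(v) for v in p),3,c,-1)
cv2.imwrite("pics/s6.png",o)
E
```

```text
[ 0.59844155 -0.05389096  0.06846415] [-4.10520461 -0.7716745  16.126099  ] 110.41787624359131
```

View pics/s6.png

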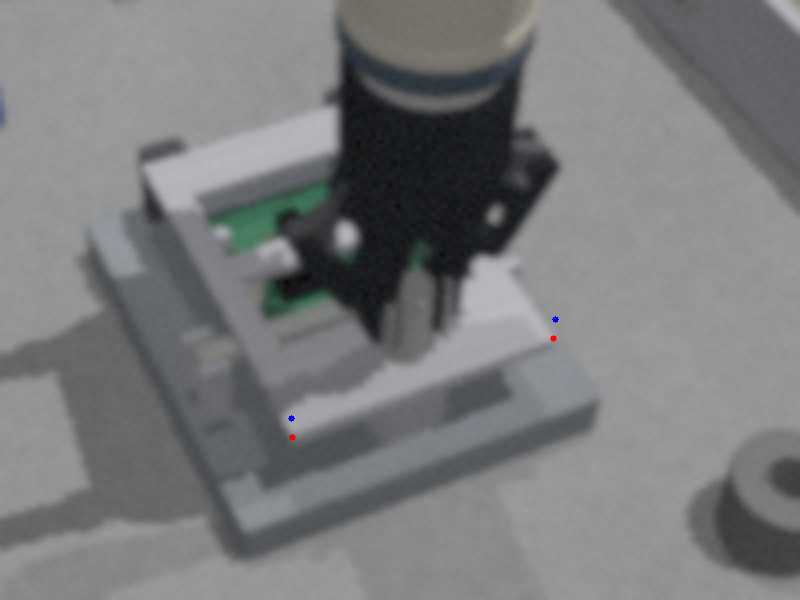

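The lid's corners, at (292,435) and (552,338), match the fully shut markers. The pin head sits on the lid at (410,355), still gripped and pressing with about 16 N. Handing in.

```bash
python3 -c "
from rig import *
print(sign_off())"
```

```text
the job is handed in; nothing more can be done
None
```

I handed the job in with the bar in its fork, the lid fully shut, and the tall-headed pin through the lid into the lug, still gripped and pressed at about 16 N; nothing else was deliberately touched.

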